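# Put the painted slab vase away in the curing box

## Task

The painted rectangular vase has to go into the curing box to set, away from dust: first slide the box's top door fully open. Lift the vase from the row it shares with two round ones, which must stay standing in their places, and stand it on the middle of the turntable; let go and take it again across its thin sides, because the box's bay leaves no room for fingers at its ends. Lower it upright onto the floor of the bay without dropping it, and slide the door fully shut over it.

Things in the scene. Friction and masses are not known exactly. Their poses are not given: they have to be found in the camera images.
- slab_vase: The vase to put away: white ceramic, rectangular, 68 long (its x) x 28 thick (its y) x 46 high, plus a round neck 18 diameter, 8 high, in the middle of its top; black strokes on its broad sides; about 160 g. Origin: centre of its underside. Starts in any of the three places on the ware board; gaps beside its broad sides about 13 mm, its ends free.
- round_vase_a: Round white bud vase, 44 diameter, 46 high plus a neck as on the slab vase, one black band. Origin: centre of its underside. Stays where it is, standing.
- round_vase_b: A second, identical round bud vase. Stays where it is, standing.
- board: Fixed plywood ware board, 140 (x) x 210 (y), its top 15 above the bench, carrying the three vases in a row along its y, 49 apart; the slab vase's x (length) points along the board's x. Origin: centre of its underside.
- wheel_top (a point): Centre of the turntable's paper-covered top, a level disc of 180 diameter, 50 above the bench. The disc turns about the vertical against a stiff bearing.
- cure_box: Fixed dark wooden curing box, 72 high. Origin: on the bench under the middle of its bay; the box spans x -65 to +65, y -60 to +200. The bay is an open-topped well 82 (x) x 88 (y), floor 15 above the bench, rim at 72; the rest, towards +y, is closed. Two tracks on top (to 82 high) run along y.
- door (a joint): Clear sliding door, aluminium frame, 116 (x) x 108 (y), in the tracks on top of the box (underside 74, top 80 above the bench). 0 = fully shut, over the bay; 0.12 m = fully open, slid along the box's +y onto the closed part. It stays where it is left; sliding takes about 2 N.
- door_handle (a point): Middle of the top of the door's upright pull: an aluminium bar 50 long (box x) x 12 thick (box y), standing 32 above the door's top, so this point is 112 above the bench; centred on the door, moves with it.
Not all that is in view belongs to the job. Leave any orange or turquoise look-alike of the slab_vase alone.

How it is judged:
On the way, in this order (a step that is already met when the one before it is completed fails the run):
1. the door is slid fully open (at least 105 mm of its 120) (value of joint door above 0.105 m), for 0.1 s.
2. the slab vase stands upright on the turntable, within 60 mm of its centre, let go and at rest (horizontal distance between slab_vase and wheel_top below 0.06 m and z of slab_vase in the frame of wheel_top between -0.005 and 0.006 m and angle between slab_vase's own z axis and vertical below 0.12 rad and contact force between the fingers and slab_vase below 0.1 N and linear speed of slab_vase below 0.03 m/s), for 0.2 s.
3. the slab vase stands upright on the floor of the bay, let go and at rest (x of slab_vase in the frame of cure_box between -0.03 and 0.03 m and y of slab_vase in the frame of cure_box between -0.032 and 0.032 m and z of slab_vase in the frame of cure_box between 0.01 and 0.02 m and angle between slab_vase's own z axis and vertical below 0.12 rad and contact force between the fingers and slab_vase below 0.1 N and linear speed of slab_vase below 0.03 m/s), for 0.2 s.
At the end, for the whole second after the job is handed in: The slab vase stands upright (within 0.12 rad) and at rest on the floor of the curing box's bay (its origin within 30 mm in x and 32 mm in y of the bay's middle, and within 5 mm of floor height), the door is shut to within 6 mm, and both round vases stand upright within 30 mm of where they started (all of step 3 and value of joint door below 0.006 m and angle between each of round_vase_a, round_vase_b's own z axis and vertical below 0.15 rad and distance of each of round_vase_a, round_vase_b from where it was at the start of the episode below 0.03 m); the robot touches nothing.
It fails at once if a round vase is knocked over or shifted more than 30 mm (angle between any of round_vase_a, round_vase_b's own z axis and vertical above 0.5 rad or distance of any of round_vase_a, round_vase_b from where it was at the start of the episode above 0.03 m).
It fails at once if the slab vase is dropped: it moves faster than 0.5 m/s with no finger on it (linear speed of slab_vase above 0.5 m/s and contact force between the fingers and slab_vase below 0.05 N).
It also fails if it takes over 72 s, if anything falls off the work surface, if the arm or the gripper's body presses on something with over 40 N, if the wrist force passes 120 N, or if a joint passes its speed limit or range.

## Robot

A 6-joint arm with a two-finger parallel gripper is mounted at the origin on the work surface. World frame = base frame: x ahead of the robot, y to its left, z up, the work surface at z = 0. Lengths are in m, angles in rad, forces in N, time in s.
With the tool pointing down it reaches from about 0.425 to 0.925 m from the base axis. Payload 12.5 kg.
Tool frame: the origin (TCP) lies between the finger pads; the fingertips stand 17 mm ahead of it and the grasp point (between the pads) lies 2 mm behind it; z points along the fingers, y is the line along which they close (so a half turn about z gives the same grasp; the last joint's range is limited). The gripper opens to 85 mm and grips with 20 to 120 N. Pads are 22 mm wide; open, the fingers measure 114 mm over their backs; the gripper's body (76 mm by 85 mm) begins 54 mm behind the grasp point. The pads swing forward as they close: fully open they stand 13 mm farther back than shut.
Start: joints at [1.229, 0.491, 1.559, -0, 1.092, -0.106], TCP at [0.146, 0.608, 0.248] pointing down, gripper open.
Joint ranges: [-3.1, 3.1], [-0.84, 2.19], [0.05, 2.79], [-1.13, 4.28], [0.06, 2.93], [-2.69, 2.69]. Speed limits (rad/s): [2.22, 2.22, 2.79, 3.14, 3.14, 3.14].

## Interface

Orientations are given as a unit quaternion [x, y, z, w].
In Python, from station import * gives the robot as it stands.
- The arm moves only by the shell command python3 -m creep 'ROWS' [OPENING] [FORCE]. ROWS is JSON, a list of rows, each a list of 6 numbers: the shift along the world's x, y, z in mm, then the turn, a rotation vector about the world's x, y, z in degrees. A call has 1 to 5 rows; each row shifts and turns the commanded pose from where the row before left it; what a row does not reach is not made up. A row lasts 1/10 s, in which the tool goes at most 50 mm and 8.59 degrees, less where a joint would pass 70% of its speed; a pose out of reach is approached as far as the arm can. A call with a gripper value outside its range is refused whole. OPENING is the opening, from 0 (shut) to 1 (fully open), set as the call begins (- or left out, the last holds). The fingers move at their own pace and stop on an object; FORCE is the grip in N (left out, the last holds). Time passes only in rows, so rows that do not move let the fingers close. It gives the time, the measured TCP pose, the force, the opening and the grip force at its end, in the units of the state.
- sense(): the state, without advancing time (a new reading comes with each control period).
- camera(name): name is "scene" or "side" or "wrist"; returns the picture (420x560x3 uint8, red, green, blue); there is no depth.
- camera_model(name): a dict with "fov_y" (degrees; the focal length in pixels is half the picture's height over the tangent of half this angle, whatever the lens; pixels are square), "cx", "cy" (the principal point, pixels), "distortion" ([k1, k2, p1, p2, k3] as OpenCV has them; the pictures are not rectified), "world_from_camera" (4x4, takes a point from camera to world coordinates). Camera axes: x right, y down, z forward; pixel columns grow to the right and rows downward; lengths in m; the calibration is good to about 2 mm. A picture is of the moment at which its call begins: read the wrist's pose just before it. camera_model takes no time and is no camera call; for the wrist camera it gives the pose at the moment of the call.
- finish_job(): hands the job in; it is judged then, once.
Trained networks look in the newest picture that a camera, given by its name, has taken for a name from the list of things; names that differ only in an ending like _2 or _b are one class to them, and where a whole thing is asked for, a point or a joint stands for the part that bears it (a point fixed in the world has none). Each returns a list of dicts, best first, with "score" (0 to 1); they miss things now and then, are a little off and sometimes report something else, mostly with a low value. They report only what shows in the picture. A call takes as long as a camera call. They do not tell look-alikes from the thing itself.
- boxes_of(camera, label): "position" ([x, y, z] in m, in the coordinates of the camera as it stood for that picture, good to about 4 mm: the middle of the surface that is visible of it).
The state is a dict: "time": time; "joint_pos": joint angles; "qd": joint speeds; "joint_efforts": joint torques, N m; "eef_pos": TCP position; "ee_rot": TCP orientation; "wrist_force": force on the tool from outside, world axes, zero at the start; "torque": the same for the moment, N m; "grip_width": finger opening in m; "grasp_force": force on a finger pad.
Only numpy, scipy, OpenCV 4.12 (cv2) and the standard library are available. Lean on these libraries where they do the work, as an engineer would, in place of code of your own. Each camera call takes 0.05 s, during which the arm holds its last target. There are 200 camera calls.

## Working session

There is one attempt and no reset: what is moved stays moved. The work goes in short steps, Python scripts to look and compute and a shell command to move; the robot and the scene stay as the last step left them, time stands still between calls to the robot, and variables do not carry over. Pictures are saved under pics/ and viewed, at most 12 in all, crops included, and the job is handed in when it is done.

```bash
mkdir -p pics; cat > h.py <<'E'
from station import *
import numpy as np, cv2
def snap(cam,label=None):
    m=camera_model(cam); im=camera(cam); return im,m
def save(im,n): cv2.imwrite('pics/'+n+'.png',cv2.cvtColor(im,cv2.COLOR_RGB2BGR))
def K(m,h=420):
    f=h/2/np.tan(np.radians(m['fov_y'])/2); return np.array([[f,0,m['cx']],[0,f,m['cy']],[0,0,1]])
def ray(m,uv,z):
    p=cv2.undistortPoints(np.array([[uv]],float),K(m),np.array(m['distortion'],float))[0,0]
    T=np.array(m['world_from_camera']); d=T[:3,:3]@[p[0],p[1],1]; o=T[:3,3]
    return o+d*(z-o[2])/d[2]
def proj(m,P):
    T=np.linalg.inv(np.array(m['world_from_camera'])); P=np.atleast_2d(P)@T[:3,:3].T+T[:3,3]
    return cv2.projectPoints(P,np.zeros(3),np.zeros(3),K(m),np.array(m['distortion'],float))[0][:,0]
def find(cam,m,label,n=5):
    T=np.array(m['world_from_camera']); r=[]
    for d in boxes_of(cam,label)[:n]:
        p=T[:3,:3]@d['position']+T[:3,3]; r.append((round(d['score'],2),p.round(3).tolist(),proj(m,p)[0].round().tolist()))
    return r
E
python3 - <<'E'
from h import *
s=sense(); print(s['time'],s['eef_pos'],s['ee_rot'],s['grip_width'])
ims=[]
for c in ['scene','side','wrist']:
    im,m=snap(c); ims.append(im)
    print(c, np.array(m['world_from_camera'])[:3,3].round(3))
    for l in ['slab_vase','round_vase_a','board','wheel_top','cure_box','door','door_handle']: print(l,find(c,m,l))
for c,i in zip(['scene','side','wrist'],ims): save(i,c+'0')
E
```

```text
0.0 [0.1459139  0.60751916 0.24772324] [ 1.17622707e-01  9.93058192e-01 -5.58829361e-04 -1.21339753e-04] 0.08521480406507417
scene [ 0.892 -0.727  0.726]
slab_vase [(0.97, [0.369, -0.451, 0.041], [129.0, 294.0]), (0.66, [0.677, -0.438, 0.045], [264.0, 371.0]), (0.62, [0.51, -0.368, 0.057], [212.0, 293.0])]
round_vase_a [(0.75, [0.517, -0.323, 0.048], [230.0, 282.0]), (0.68, [0.516, -0.268, 0.051], [247.0, 263.0])]
board [(0.97, [0.527, -0.326, 0.017], [235.0, 295.0])]
wheel_top [(0.6, [0.502, -0.061, 0.051], [295.0, 204.0])]
cure_box []
door [(0.79, [0.544, 0.195, 0.076], [360.0, 149.0])]
door_handle [(0.65, [0.546, 0.194, 0.079], [361.0, 148.0]), (0.37, [0.51, -0.37, 0.057], [211.0, 294.0])]
side [ 0.035 -0.788  0.68 ]
slab_vase [(0.95, [0.337, -0.271, 0.038], [240.0, 304.0]), (0.85, [0.661, -0.432, 0.032], [430.0, 277.0]), (0.69, [0.349, -0.459, 0.047], [315.0, 368.0]), (0.6, [0.501, -0.369, 0.048], [347.0, 290.0])]
round_vase_a [(0.81, [0.504, -0.322, 0.052], [330.0, 274.0]), (0.77, [0.5, -0.272, 0.051], [311.0, 261.0])]
board [(0.95, [0.477, -0.339, 0.012], [324.0, 301.0]), (0.67, [0.488, -0.059, 0.05], [243.0, 212.0])]
wheel_top [(0.65, [0.491, -0.06, 0.046], [244.0, 212.0])]
cure_box [(0.67, [0.522, 0.19, 0.072], [198.0, 153.0])]
door []
door_handle [(0.92, [0.529, 0.189, 0.08], [200.0, 150.0])]
wrist [0.074 0.626 0.374]
slab_vase []
round_vase_a []
board []
wheel_top []
cure_box []
door []
door_handle []
```

View pics/scene0.png

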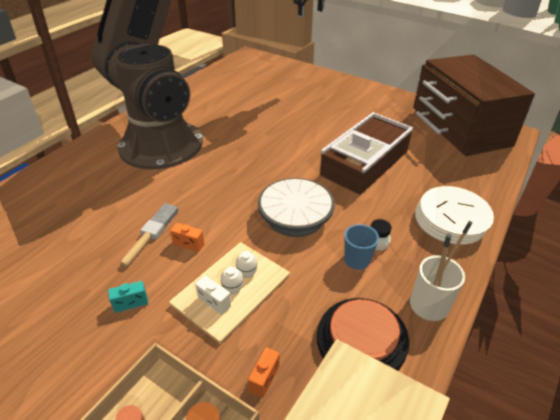

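View pics/side0.png

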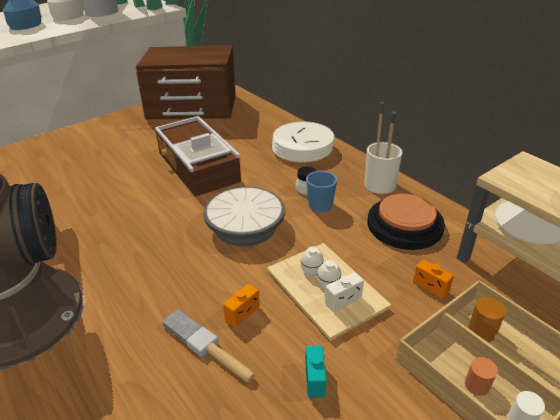

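The slab-like things in the scene view are turquoise (129,296), orange (187,237), orange (264,371) and white with black strokes on the board (212,293). Only the white one fits, being in the row with the two round vases. An enlarged crop will confirm this and show how the box lies.

```bash
python3 - <<'E'
import cv2,numpy as np
a=cv2.imread('pics/scene0.png');b=cv2.imread('pics/side0.png')
r=lambda i,x,y:cv2.resize(i[y:y+100,x:x+130],(390,300),interpolation=cv2.INTER_CUBIC)
cv2.imwrite('pics/crop1.png',np.vstack([np.hstack([r(a,305,100),r(b,140,105)]),np.hstack([r(a,168,240),r(b,265,240)])]))
E
```

```text
(no output)
```

View pics/crop1.png

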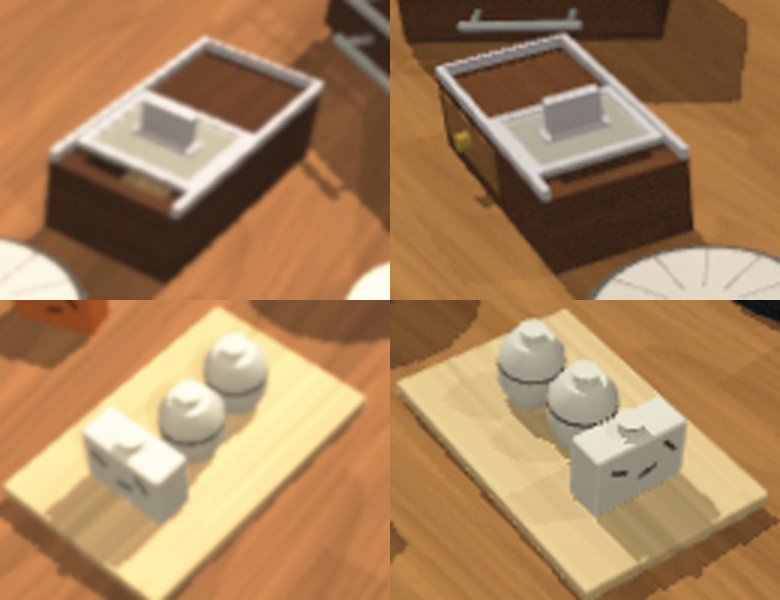

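```bash
python3 - <<'E'
from h import *
from scipy.optimize import least_squares
S=camera_model('scene');D=camera_model('side')
def fit(pts,name,x0):
    def res(q):
        c,s=np.cos(q[2]),np.sin(q[2]);R=np.array([[c,-s],[s,c]]);o=[]
        for m,l,uv in pts:
            p=np.r_[R@l[:2]+q[:2],l[2]]; o+=list(proj(m,p)[0]-uv)
        return np.array(o)
    r=least_squares(res,x0); print(name,r.x[:2].round(4),np.degrees(r.x[2]).round(2),r.fun.round(1))
z=.082
fit([(S,(-.065,-.06,z),(322.3,150.7)),(S,(.065,-.06,z),(364.3,170)),(S,(.065,.2,z),(411.7,127.3)),(S,(-.065,.2,z),(373.3,113.3)),
 (D,(.065,-.06,z),(239,155)),(D,(-.065,-.06,z),(191.7,169.3)),(D,(-.065,.2,z),(156.7,127.7)),(D,(.065,.2,z),(198.3,117))],'box',[.53,.19,0])
z=.015
fit([(S,(-.07,-.105,z),(169.7,301.7)),(S,(.07,-.105,z),(219.7,339)),(S,(.07,.105,z),(289.7,272.7)),(S,(-.07,.105,z),(243,241.7)),
 (D,(-.07,.105,z),(267.7,267.7)),(D,(.07,.105,z),(324,243.3)),(D,(.07,-.105,z),(390.7,304)),(D,(-.07,-.105,z),(331.7,336))],'board',[.5,-.32,0])
print(ray(S,(361,136),.112),ray(D,(201.7,136),.112))
# slab neck top at .015+.054 ; crop px
print('slab neck',ray(S,(168+128/3,240+143/3),.069),ray(D,(265+243/3,240+121/3),.069))
# slab top long edges ends z=.061
for m,uv in [(S,(168+84/3,240+137/3)),(S,(168+112/3,240+110/3)),(S,(168+186/3,240+160/3)),(D,(265+182/3,240+137/3)),(D,(265+293/3,240+102/3))]: print(ray(m,uv,.061))
print(ray(S,(295,204),.05),ray(D,(244,212),.05))
E
```

```text
box [0.5374 0.174 ] -6.7 [-1.7 -0.1 -0.5  0.3  0.8  0.7 -0.8 -0.8  1.3 -1.3 -0.1 -0.9 -1.2 -0.8
  0.5 -1.4]
board [ 0.5075 -0.3114] -5.61 [-1.2 -0.3 -0.   2.4  0.9 -0.5 -2.1 -0.1 -0.6 -2.  -0.1 -2.   1.1 -0.7
 -1.5  0.3]
[0.53988558 0.19904947 0.112     ] [0.54135419 0.1980054  0.112     ]
slab neck [ 0.50641506 -0.36632355  0.069     ] [ 0.50154033 -0.36479556  0.069     ]
[ 0.47556083 -0.37368741  0.061     ]
[ 0.47608749 -0.34704459  0.061     ]
[ 0.54017335 -0.35224079  0.061     ]
[ 0.4702035  -0.34663723  0.061     ]
[ 0.54265395 -0.36627315  0.061     ]
[ 0.50198987 -0.06020558  0.05      ] [ 0.48850267 -0.06265813  0.05      ]
```

The crop confirms that the white vase with black strokes, in the front place on the board, is the one. The box lies at (0.537, 0.174) with yaw −6.7°. Its door is already about 25 mm open, with the handle at (0.540, 0.198). I'll move above the handle and take a close look.

```bash
python3 -m creep '[[26,-27,0,0,0,1.4],[26,-27,0,0,0,1.4],[26,-27,0,0,0,1.4],[26,-27,0,0,0,1.4],[26,-27,0,0,0,1.2]]' 1 40 >/dev/null; python3 -m creep '[[26,-27,0,0,0,0],[26,-27,0,0,0,0],[26,-27,0,0,0,0],[26,-27,0,0,0,0],[26,-27,0,0,0,0]]' >/dev/null;  python3 -m creep '[[26,-27,0,0,0,0],[26,-27,0,0,0,0],[26,-27,0,0,0,0],[26,-27,0,0,0,0],[26,-27,0,0,0,0]]'; python3 -m creep '[[0,0,0,0,0,0]]'
python3 - <<'E'
from h import *
im,m=snap('wrist'); save(im,'w1'); print(sense()['eef_pos'])
for l in ['door_handle','door','cure_box']: print(l,find('wrist',m,l))
E
```

```text
time: 2.7
eef_pos: [0.537, 0.2014, 0.2485]
ee_rot: [0.059, 0.998, 0.0, 0.0]
wrist_force: [0.5, -0.1, 1.0]
grip_width: 0.0852
grasp_force: 0.0
time: 2.8
eef_pos: [0.5385, 0.1999, 0.2481]
ee_rot: [0.06, 0.998, -0.0, 0.0]
wrist_force: [0.0, -0.0, -0.1]
grip_width: 0.0851
grasp_force: 0.0
[0.53704877 0.20126043 0.24803649]
door_handle [(0.58, [0.533, 0.204, 0.076], [279.0, 183.0])]
door [(0.9, [0.529, 0.206, 0.075], [281.0, 178.0])]
cure_box [(0.96, [0.54, 0.253, 0.071], [329.0, 183.0])]
```

View pics/w1.png

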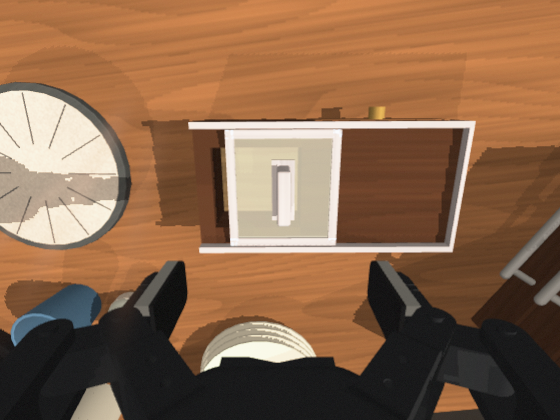

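The wrist view shows the handle top at about (284,198), the door frame over x 226–340, and the track corners at (189,122), (474,122), (452,251) and (200,251). A sliver of the bay is open on the left.

```bash
python3 - <<'E'
from h import *
m=camera_model('wrist')
for uv,z in [((284,198),.112),((283,171),.112),((286,226),.112),((189,122),.082),((474,122),.082),((452,251),.082),((200,251),.082),((229,130),.08),((340,130),.08),((333,245),.08),((233,245),.08)]: print(uv,ray(m,uv,z).round(4))
for uv in [(18,166)]: print(ray(m,uv,.05))
E
```

```text
(284, 198) [0.5356 0.2109 0.112 ]
(283, 171) [0.5118 0.2126 0.112 ]
(286, 226) [0.5618 0.2098 0.112 ]
(189, 122) [0.4631 0.133  0.082 ]
(474, 122) [0.4931 0.3892 0.082 ]
(452, 251) [0.6203 0.3757 0.082 ]
(200, 251) [0.5902 0.1187 0.082 ]
(229, 130) [0.4743 0.1675 0.08  ]
(340, 130) [0.4862 0.2688 0.08  ]
(333, 245) [0.6004 0.2551 0.08  ]
(233, 245) [0.5884 0.153  0.08  ]
[ 0.48622413 -0.06222666  0.05      ]
```

```bash
python3 - <<'E'
from h import *
from scipy.spatial.transform import Rotation as R
s=sense(); m=camera_model('wrist'); p=np.array(s['eef_pos']); Q=R.from_quat(s['ee_rot'])
for z in (0,.004,.017): print([proj(m,p+Q.apply([0,y,z]))[0].round() for y in (-.0425,0,.0425)])
print('T',np.array(m['world_from_camera']).round(4).tolist(),p)
ims=[]
for c in ['scene','side','wrist']:
    im,mm=snap(c); print(c,proj(mm,p+Q.apply([0,0,.004]))[0]); print([proj(mm,p+Q.apply([0,y,.004]))[0].round(1) for y in (-.0425,.0425)])
    print(find(c,mm,'door_handle'),find(c,mm,'door'))
    u,v=proj(mm,p)[0].astype(int); 
    if c!='wrist': ims.append(cv2.resize(im[max(0,v-60):v+90,u-80:u+60],(400,428),interpolation=cv2.INTER_CUBIC)); print(c,u-80,v-60,400/140)
save(np.hstack(ims),'crop2')
E
```

```text
[array([180., 280.]), array([274., 280.]), array([367., 280.])]
[array([183., 276.]), array([274., 276.]), array([365., 276.])]
[array([190., 263.]), array([274., 263.]), array([358., 263.])]
T [[0.1162, 0.9492, 0.2925, 0.462], [0.9932, -0.1111, -0.034, 0.2132], [0.0003, 0.2945, -0.9556, 0.3735], [0.0, 0.0, 0.0, 1.0]] [0.53539064 0.20324077 0.24832465]
scene [366.6738783   87.87516698]
[array([357.2,  94. ]), array([375.6,  82. ])]
[(0.96, [0.544, 0.194, 0.08], [360.0, 148.0])] [(0.84, [0.548, 0.195, 0.076], [361.0, 149.0]), (0.58, [0.516, -0.27, 0.055], [246.0, 262.0])]
scene 286 26 2.857142857142857
side [192.82104861  86.1671378 ]
[array([199.9,  92. ]), array([186.1,  80.7])]
[(0.65, [0.532, 0.193, 0.082], [201.0, 148.0])] [(0.96, [0.529, 0.197, 0.08], [199.0, 149.0])]
side 112 24 2.857142857142857
wrist [273.89159479 275.24270536]
[array([182.9, 275.2]), array([364.8, 275.3])]
[(0.92, [0.536, 0.205, 0.078], [277.0, 190.0])] [(0.74, [0.534, 0.208, 0.076], [280.0, 186.0])]
```

View pics/crop2.png

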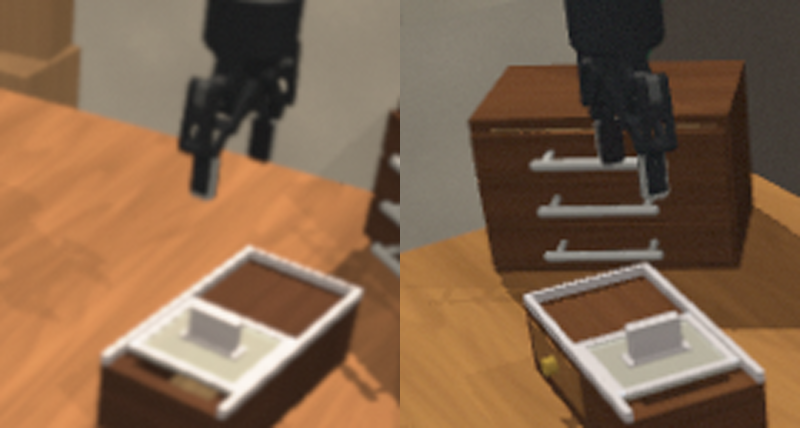

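Calibration and tool agree to a few mm, and the grip tolerates ±30 mm along y. I'll descend onto the handle and grip it.

```bash
python3 -m creep '[[0,1,-35,0,0,0],[0,1,-35,0,0,0],[0,1,-35,0,0,0],[0,0,-25,0,0,0],[0,0,-12,0,0,0]]'|head -4; python3 -m creep '[[0,0,0,0,0,0],[0,0,0,0,0,0],[0,0,0,0,0,0],[0,0,0,0,0,0],[0,0,0,0,0,0]]' 0.05 30;python3 -m creep '[[0,0,0,0,0,0],[0,0,0,0,0,0]]'
```

```text
time: 3.95
eef_pos: [0.5352, 0.2056, 0.1042]
ee_rot: [0.059, 0.998, -0.0, -0.001]
wrist_force: [-0.8, -0.7, 0.6]
time: 4.45
eef_pos: [0.5363, 0.2058, 0.1071]
ee_rot: [0.059, 0.998, 0.0, 0.001]
wrist_force: [-0.9, 1.2, -0.2]
grip_width: 0.0127
grasp_force: 0.0
time: 4.65
eef_pos: [0.5362, 0.2058, 0.1072]
ee_rot: [0.058, 0.998, 0.0, 0.001]
wrist_force: [-0.8, -0.0, 7.0]
grip_width: 0.0112
grasp_force: 31.9
```

```bash
python3 -m creep '[[2,20,0,0,0,0],[3,20,0,0,0,0],[2,20,0,0,0,0],[2,15,0,0,0,0],[0,0,0,0,0,0]]'; python3 -m creep '[[1,6,0,0,0,0],[1,5,0,0,0,0],[0,0,0,0,0,0]]'
```

```text
time: 5.15
eef_pos: [0.5452, 0.2826, 0.1072]
ee_rot: [0.058, 0.998, 0.001, 0.001]
wrist_force: [-2.5, 1.0, 8.0]
grip_width: 0.0115
grasp_force: 32.2
time: 5.45
eef_pos: [0.5464, 0.2925, 0.1072]
ee_rot: [0.058, 0.998, 0.0, -0.0]
wrist_force: [-6.5, 1.5, 8.7]
grip_width: 0.0116
grasp_force: 32.4
```

```bash
python3 -m creep '[[0.5,5,0,0,0,0],[0,0,0,0,0,0]]'|sed -n '2p;4p';  python3 -m creep '[[0.5,4,0,0,0,0],[0,0,0,0,0,0]]'|sed -n '2p;4p'; python3 -m creep '[[0,3,0,0,0,0],[0,0,0,0,0,0]]'|sed -n '2p;4p'; python3 -m creep '[[0,3,0,0,0,0],[0,0,0,0,0,0]]'|sed -n '2p;4p'
```

```text
eef_pos: [0.547, 0.2974, 0.1072]
wrist_force: [-5.9, 2.6, 8.4]
eef_pos: [0.5472, 0.2994, 0.1072]
wrist_force: [-6.6, -11.8, 12.5]
eef_pos: [0.5472, 0.2996, 0.1072]
wrist_force: [-6.4, -32.1, 17.1]
eef_pos: [0.5472, 0.2999, 0.1072]
wrist_force: [-5.7, -50.9, 21.1]
```

Stop reached at handle y = 0.2995, so the door is fully open and the box origin y is about 0.180. I'll release, lift, then swing over the vase.

```bash
python3 -m creep '[[0,-8,0,0,0,0],[0,0,0,0,0,0]]' 0.6 |head -4; python3 -m creep '[[0,0,0,0,0,0],[0,0,10,0,0,0],[0,0,40,0,0,0],[0,0,45,0,0,0],[0,0,45,0,0,0]]' 1|head -4
python3 -m creep '[[-3,-20,5,0,0,-3],[-3,-41,0,0,0,-5.6],[-3,-41,0,0,0,-5.6],[-3,-41,0,0,0,-5.6],[-3,-41,0,0,0,-5.6]]'|head -2;python3 -m creep '[[-3,-41,0,0,0,-5.6],[-3,-41,0,0,0,-5.6],[-3,-41,0,0,0,-5.6],[-3,-41,0,0,0,-5.6],[-3,-41,0,0,0,-5.6]]'|head -2;python3 -m creep '[[-3,-41,0,0,0,-5.6],[-3,-41,0,0,0,-5.6],[-3,-41,0,0,0,-5.6],[-3,-41,0,0,0,-5.6],[-2,-41,0,0,0,-5.6]]'|head -2;python3 -m creep '[[0,-41,0,0,0,-5],[0,-14,0,0,0,-2.5],[0,0,0,0,0,0]]'
python3 - <<'E'
from h import *
im,m=snap('wrist'); save(im,'w2')
for l in ['slab_vase','round_vase_a','board']: print(l,find('wrist',m,l))
im,m=snap('scene'); print(find('scene',m,'door_handle'))
E
```

```text
time: 6.45
eef_pos: [0.5482, 0.2978, 0.1066]
ee_rot: [0.059, 0.998, 0.0, 0.0]
wrist_force: [-0.1, 0.1, 0.6]
time: 6.95
eef_pos: [0.5476, 0.2993, 0.2485]
ee_rot: [0.058, 0.998, 0.0, -0.0]
wrist_force: [0.9, 0.3, -0.0]
time: 7.45
eef_pos: [0.5324, 0.1136, 0.2516]
time: 7.95
eef_pos: [0.5175, -0.0916, 0.2516]
time: 8.45
eef_pos: [0.5036, -0.2966, 0.2515]
time: 8.75
eef_pos: [0.5037, -0.3515, 0.2509]
ee_rot: [0.742, 0.671, 0.0, -0.0]
wrist_force: [0.0, 0.9, -0.1]
grip_width: 0.0855
grasp_force: 0.0
slab_vase [(0.78, [0.505, -0.351, 0.06], [277.0, 186.0]), (0.61, [0.377, -0.423, 0.048], [174.0, 254.0]), (0.59, [0.667, -0.42, 0.041], [424.0, 227.0]), (0.59, [0.361, -0.257, 0.044], [127.0, 106.0])]
round_vase_a [(0.65, [0.512, -0.263, 0.059], [275.0, 97.0])]
board [(0.94, [0.508, -0.291, 0.015], [274.0, 125.0])]
[(0.83, [0.555, 0.287, 0.081], [378.0, 133.0]), (0.35, [0.503, -0.061, 0.051], [295.0, 204.0])]
```

View pics/w2.png

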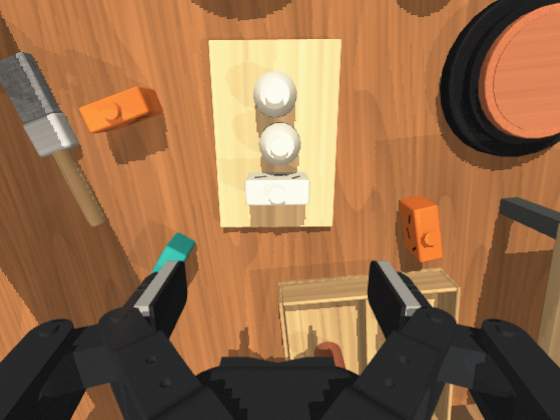

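The wrist view shows the slab top with its corners at about (247,178) and (308,206) and its neck at (277,195). The round vases are behind it, and the gripper is lined up with the slab's length.

```bash
python3 - <<'E'
from h import *
im,m=snap('wrist'); print(np.array([sense()['eef_pos'] for _ in range(3)]).round(4), m['world_from_camera'][1][3])
for uv,z in [((277,194),.069),((247,179),.061),((308,178),.061),((308,206),.061),((247,207),.061),((210,41),.015),((341,39),.015),((333,227),.015),((220,227),.015)]: print(uv,ray(m,uv,z).round(4))
g=cv2.cvtColor(im[160:225,225:330],cv2.COLOR_RGB2BGR); cv2.imwrite('pics/w2c.png',cv2.resize(g,None,fx=6,fy=6,interpolation=cv2.INTER_CUBIC))
E
```

```text
[[ 0.5043 -0.3492  0.2516]
 [ 0.5043 -0.3492  0.2516]
 [ 0.5043 -0.3492  0.2516]] -0.27294802969935555
(277, 194) [ 0.505  -0.3548  0.069 ]
(247, 179) [ 0.4755 -0.338   0.061 ]
(308, 178) [ 0.5384 -0.3429  0.061 ]
(308, 206) [ 0.5364 -0.3732  0.061 ]
(247, 207) [ 0.4717 -0.3681  0.061 ]
(210, 41) [ 0.4497 -0.1977  0.015 ]
(341, 39) [ 0.5862 -0.2089  0.015 ]
(333, 227) [ 0.569  -0.4181  0.015 ]
(220, 227) [ 0.4291 -0.4046  0.015 ]
```

View pics/w2c.png

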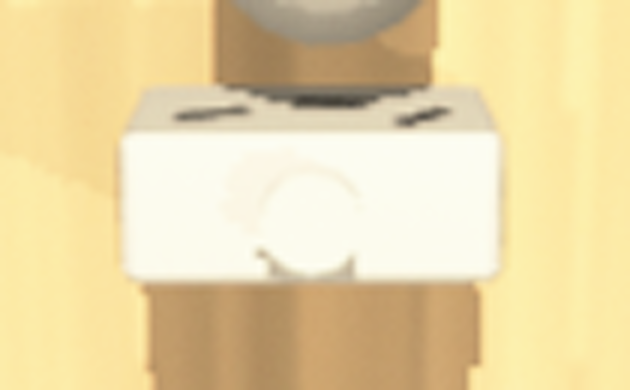

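```bash
python3 -m creep '[[0,-2,-35,0,0,0],[0,-2,-35,0,0,0],[0,-2,-35,0,0,0],[0,-2,-35,0,0,0],[0,0,0,0,0,0]]'|head -4
python3 - <<'E'
from h import *
im,m=snap('wrist'); save(im,'w3')
print(np.array([sense()['eef_pos']]).round(4))
E
```

```text
time: 9.6
eef_pos: [0.5027, -0.3567, 0.1076]
ee_rot: [0.741, 0.672, -0.0, -0.003]
wrist_force: [-0.6, 0.7, 0.2]
[[ 0.5037 -0.3574  0.1102]]
```

View pics/w3.png

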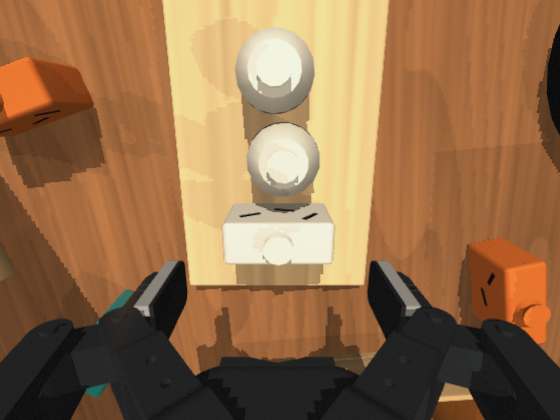

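The slab top spans (224–334, 222–264), centre (279,243). The fingers' midpoint is at u ≈ 277, so it is centred lengthwise.

```bash
python3 - <<'E'
from h import *
m=camera_model('wrist'); s=sense(); print(s['eef_pos'])
for uv,z in [((279,243),.061),((279,249),.069),((279,222),.061),((279,264),.061),((224,243),.061),((334,243),.061)]: print(uv,ray(m,uv,z).round(4))
E
```

```text
[ 0.50366325 -0.35744983  0.11022337]
(279, 243) [ 0.5058 -0.3585  0.061 ]
(279, 249) [ 0.5058 -0.3588  0.069 ]
(279, 222) [ 0.5071 -0.345   0.061 ]
(279, 264) [ 0.5045 -0.3726  0.061 ]
(224, 243) [ 0.4725 -0.3553  0.061 ]
(334, 243) [ 0.5392 -0.3617  0.061 ]
```

```bash
python3 -m creep '[[1,-1,-25,0,0,0],[0,0,-25,0,0,0],[0,0,-13,0,0,0],[0,0,-5,0,0,0],[0,0,0,0,0,0]]'; python3 -m creep '[[0,0,0,0,0,0],[0,0,0,0,0,0],[0,0,0,0,0,0],[0,0,0,0,0,0]]' 0.6 30
```

```text
time: 10.15
eef_pos: [0.5054, -0.3594, 0.0441]
ee_rot: [0.741, 0.672, 0.0, 0.0]
wrist_force: [-0.3, -0.6, -0.4]
grip_width: 0.0855
grasp_force: 0.0
time: 10.55
eef_pos: [0.5054, -0.3596, 0.0448]
ee_rot: [0.741, 0.672, 0.0, 0.001]
wrist_force: [-0.6, 0.7, 6.3]
grip_width: 0.0676
grasp_force: 34.3
```

```bash
python3 -m creep '[[0,0,5,0,0,0],[0,0,20,0,0,0],[0,0,35,0,0,0],[0,0,30,0,0,0],[0,0,0,0,0,0]]'; python3 -m creep '[[-1,20,0,0,0,0],[-1,35,0,0,0,0],[-1,40,0,0,0,0],[-1,40,0,0,0,0],[-1,40,0,0,0,0]]'|head -2; python3 -m creep '[[-2,40,0,0,0,0],[-2,40,0,0,0,0],[-2,30,0,0,0,0],[0,13,-15,0,0,0],[0,0,-20,0,0,0]]'|head -2; python3 -m creep '[[0,0,-10,0,0,0],[0,0,-5,0,0,0],[0,0,0,0,0,0]]'
```

```text
time: 11.05
eef_pos: [0.5062, -0.3603, 0.1378]
ee_rot: [0.741, 0.672, 0.0, 0.003]
wrist_force: [-1.7, 0.1, -2.1]
grip_width: 0.0675
grasp_force: 34.9
time: 11.55
eef_pos: [0.4994, -0.1828, 0.133]
time: 12.05
eef_pos: [0.494, -0.0595, 0.0984]
time: 12.35
eef_pos: [0.4938, -0.0616, 0.0828]
ee_rot: [0.741, 0.671, -0.0, -0.0]
wrist_force: [0.1, 0.6, -1.8]
grip_width: 0.0672
grasp_force: 34.7
```

```bash
python3 - <<'E'
from h import *
im,m=snap('side'); print(find('side',m,'slab_vase'),find('side',m,'wheel_top'),find('side',m,'round_vase_a'))
E
```

```text
[(0.84, [0.337, -0.271, 0.04], [240.0, 303.0]), (0.79, [0.497, -0.073, 0.084], [249.0, 200.0]), (0.77, [0.657, -0.435, 0.032], [430.0, 279.0])] [(0.96, [0.467, -0.082, 0.048], [241.0, 221.0])] [(0.9, [0.503, -0.323, 0.049], [330.0, 275.0]), (0.73, [0.502, -0.274, 0.051], [312.0, 261.0])]
```

```bash
for i in 1 2 3; do :; done; python3 -m creep '[[0,0,-2,0,0,0],[0,0,0,0,0,0]]'|sed -n '2p;4p'; python3 -m creep '[[0,0,-1.5,0,0,0],[0,0,0,0,0,0]]'|sed -n '2p;4p'; python3 -m creep '[[0,0,-1,0,0,0],[0,0,0,0,0,0]]'|sed -n '2p;4p'
```

```text
eef_pos: [0.494, -0.0614, 0.0814]
wrist_force: [-0.8, -0.7, -2.8]
eef_pos: [0.494, -0.0613, 0.0798]
wrist_force: [0.9, 0.2, -1.7]
eef_pos: [0.494, -0.0613, 0.0797]
wrist_force: [-3.5, -0.1, 13.5]
```

Contact with the turntable. I'll release, lift, and turn +90° to take it across the thin sides.

```bash
python3 -m creep '[[0,0,0.5,0,0,0],[0,0,0,0,0,0],[0,0,0,0,0,0],[0,0,0,0,0,0]]' 1 | tail -3; python3 -m creep '[[0,0,15,0,0,0],[0,0,30,0,0,0],[0,0,35,0,0,0],[0,0,0,0,0,6],[0,0,0,0,0,8.5]]'|head -2; python3 -m creep '[[0,0,0,0,0,8.5],[0,0,0,0,0,8.5],[0,0,0,0,0,8.5],[0,0,0,0,0,8.5],[0,0,0,0,0,8.5]]'|head -2; python3 -m creep '[[0,0,0,0,0,8.5],[0,0,0,0,0,8.5],[0,0,0,0,0,8.5],[0,0,0,0,0,7.5],[0,0,0,0,0,0]]'|head -4
python3 - <<'E'
from h import *
im,m=snap('wrist'); save(im,'w4'); print(find('wrist',m,'slab_vase'),find('wrist',m,'wheel_top'),find('wrist',m,'cure_box'))
E
```

```text
wrist_force: [0.6, -0.9, 0.1]
grip_width: 0.085
grasp_force: 0.0
time: 14.05
eef_pos: [0.4943, -0.0613, 0.1603]
time: 14.55
eef_pos: [0.4939, -0.0612, 0.1592]
time: 15.05
eef_pos: [0.4939, -0.0613, 0.1592]
ee_rot: [0.048, 0.999, 0.0, -0.0]
wrist_force: [0.2, 0.1, 0.4]
[(0.75, [0.364, -0.243, 0.022], [24.0, 59.0]), (0.63, [0.489, -0.059, 0.097], [278.0, 222.0])] [(0.7, [0.482, -0.04, 0.052], [300.0, 192.0])] [(0.8, [0.537, 0.128, 0.052], [514.0, 238.0])]
```

View pics/w4.png

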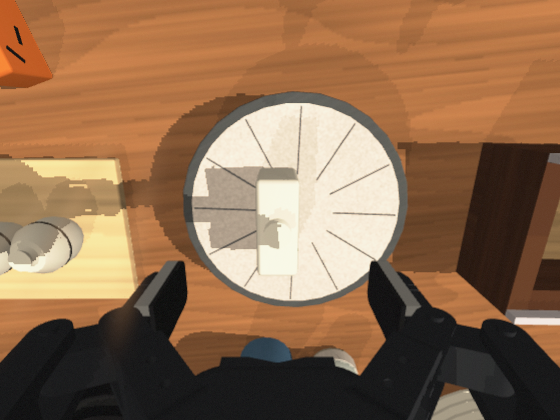

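The vase stands upright on the disc, with its top centre at about (277,230) midway between the fingers. It is near the disc centre at about (297,200).

```bash
python3 -m creep '[[0,0,-30,0,0,0],[0,0,-30,0,0,0],[0,0,-12,0,0,0],[0,0,-4,0,0,0],[0,0,0,0,0,0]]'|head -4; python3 -m creep '[[0,0,0,0,0,0],[0,0,0,0,0,0],[0,0,0,0,0,0],[0,0,0,0,0,0],[0,0,0,0,0,0]]' 0.2 30; python3 -m creep '[[0,0,5,0,0,0],[0,0,20,0,0,0],[0,0,35,0,0,0],[0,0,15,0,0,0],[0,0,0,0,0,0]]'
python3 - <<'E'
from h import *
im,m=snap('wrist'); save(im,'w5')
for c in ('scene','side'):
    im,m=snap(c); print(find(c,m,'cure_box'),find(c,m,'door_handle'))
E
```

```text
time: 15.75
eef_pos: [0.4942, -0.0613, 0.0835]
ee_rot: [0.049, 0.999, 0.0, -0.0]
wrist_force: [0.6, -0.5, -0.7]
time: 16.25
eef_pos: [0.4942, -0.0613, 0.0839]
ee_rot: [0.049, 0.999, -0.0, 0.0]
wrist_force: [-0.9, -0.6, 5.5]
grip_width: 0.0275
grasp_force: 30.8
time: 16.75
eef_pos: [0.4947, -0.0614, 0.1603]
ee_rot: [0.049, 0.999, -0.0, 0.002]
wrist_force: [-0.6, 1.1, -2.1]
grip_width: 0.0277
grasp_force: 30.1
[(0.76, [0.555, 0.222, 0.07], [368.0, 147.0])] [(0.61, [0.553, 0.286, 0.081], [378.0, 133.0])]
[(0.65, [0.52, 0.219, 0.069], [192.0, 151.0])] [(0.92, [0.544, 0.285, 0.081], [187.0, 134.0])]
```

```bash
python3 -m creep '[[3,20,0,0,0,-0.3],[6,40,0,0,0,-0.3],[7,40,0,0,0,-0.3],[7,40,0,0,0,-0.2],[7,40,0,0,0,0]]'|head -2; python3 -m creep '[[6,35,0,0,0,0],[5,20,0,0,0,0],[0,6,0,0,0,0],[0,0,0,0,0,0]]'
python3 - <<'E'
from h import *
im,m=snap('wrist'); save(im,'w6'); s=sense(); print(s['eef_pos'],np.array(m['world_from_camera'])[:3,3])
E
```

```text
time: 17.6
eef_pos: [0.5239, 0.1203, 0.1577]
time: 18.0
eef_pos: [0.5346, 0.1801, 0.1577]
ee_rot: [0.058, 0.998, -0.0, -0.001]
wrist_force: [0.1, -1.0, -1.9]
grip_width: 0.0273
grasp_force: 30.2
[0.53458005 0.179356   0.15780128] [0.46125043 0.19002978 0.28292084]
```

View pics/w6.png

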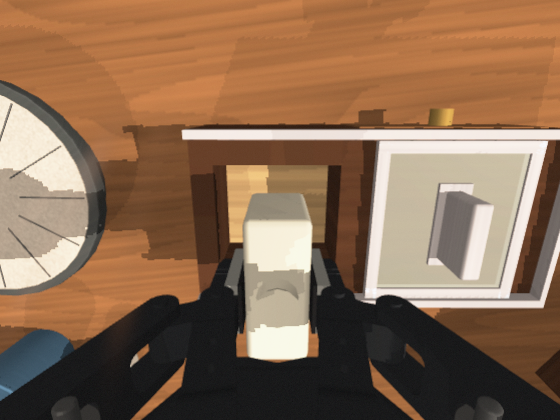

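The view shows the −x track at v ≈ 130–139, the bay's −x rim at v ≈ 165 (u 216–341), the +x track at v ≈ 290–306 right of u = 365, and the vase held upright between the fingers.

```bash
python3 - <<'E'
from h import *
m=camera_model('wrist'); o=np.array([.533,.1803]); a=np.radians(-6.7); Rm=np.array([[np.cos(a),-np.sin(a)],[np.sin(a),np.cos(a)]])
L=lambda p:(Rm.T@(p[:2]-o)*1000).round(1)
for n,uv,z in [('trk- outer',(183,131),.082),('trk- in',(183,140),.082),('trk- outer r',(540,128),.082),('trk+ in',(380,290),.082),('trk+ in',(380,298),.082),('trk+ out',(540,306),.082),('rim-x L',(217,165),.072),('rim-x R',(341,165),.072),('vase bottom end',(279,196),.124),('door L',(378,142),.08),('door R',(545,142),.08),('door BL',(365,298),.08)]:
    print(n,L(ray(m,uv,z)))
print('tcp',L(np.array([.5346,.180])))
# automatic: whitish profile along columns
im=cv2.imread('pics/w6.png').astype(int)
for u in (250,340,430,520): print(u,[(v,im[v,u].min()) for v in range(122,146,2)],[(v,im[v,u].min()) for v in range(284,312,2)] if u>350 else '')
E
```

```text
trk- outer [-59.8 -58.6]
trk- in [-54.2 -59.1]
trk- outer r [-61.6 165.6]
trk+ in [54.4 76.6]
trk+ in [61.2 77.3]
trk+ out [ 68.  197.8]
rim-x L [-36.5 -40.3]
rim-x R [-36.6  44.3]
vase bottom end [-28.9   1.7]
door L [-52.8  65.5]
door R [-52.8 172.6]
door BL [62.6 66.8]
tcp [ 1.6 -0.1]
250 [(122, np.int64(67)), (124, np.int64(47)), (126, np.int64(15)), (128, np.int64(39)), (130, np.int64(218)), (132, np.int64(232)), (134, np.int64(232)), (136, np.int64(233)), (138, np.int64(232)), (140, np.int64(86)), (142, np.int64(40)), (144, np.int64(42))] 
340 [(122, np.int64(70)), (124, np.int64(36)), (126, np.int64(22)), (128, np.int64(39)), (130, np.int64(204)), (132, np.int64(222)), (134, np.int64(221)), (136, np.int64(221)), (138, np.int64(221)), (140, np.int64(82)), (142, np.int64(39)), (144, np.int64(43))] 
430 [(122, np.int64(36)), (124, np.int64(38)), (126, np.int64(50)), (128, np.int64(39)), (130, np.int64(219)), (132, np.int64(231)), (134, np.int64(232)), (136, np.int64(231)), (138, np.int64(231)), (140, np.int64(143)), (142, np.int64(230)), (144, np.int64(235))] [(284, np.int64(179)
[... 153 characters left out ...]
)), (300, np.int64(153)), (302, np.int64(224)), (304, np.int64(224)), (306, np.int64(224)), (308, np.int64(86)), (310, np.int64(69))]
520 [(122, np.int64(62)), (124, np.int64(66)), (126, np.int64(41)), (128, np.int64(41)), (130, np.int64(218)), (132, np.int64(228)), (134, np.int64(227)), (136, np.int64(227)), (138, np.int64(227)), (140, np.int64(141)), (142, np.int64(232)), (144, np.int64(235))] [(284, np.int64(24)), (286, np.int64(23)), (288, np.int64(25)), (290, np.int64(22)), (292, np.int64(22)), (294, np.int64(109)), (296, np.int64(110)), (298, np.int64(110)), (300, np.int64(146)), (302, np.int64(221)), (304, np.int64(220)), (306, np.int64(221)), (308, np.int64(93)), (310, np.int64(37))]
```

By the same picture the vase's end clears the rim by about 7.6 mm against a nominal 7 mm, and it is centred in y. I'll lower straight down.

```bash
python3 -m creep '[[0,0,-20,0,0,0],[0,0,-25,0,0,0],[0,0,-15,0,0,0],[0,0,-5,0,0,0],[0,0,0,0,0,0]]'|sed -n '1,4p'; python3 -m creep '[[0,0,-8,0,0,0],[0,0,-8,0,0,0],[0,0,0,0,0,0]]'|sed -n '1,4p';python3 -m creep '[[0,0,-8,0,0,0],[0,0,-8,0,0,0],[0,0,0,0,0,0]]'|sed -n '1,4p'
```

```text
time: 18.55
eef_pos: [0.5349, 0.1788, 0.093]
ee_rot: [0.059, 0.998, -0.0, -0.001]
wrist_force: [0.4, 0.8, -2.0]
time: 18.85
eef_pos: [0.5347, 0.1796, 0.0766]
ee_rot: [0.059, 0.998, -0.0, -0.0]
wrist_force: [0.6, -0.3, -1.2]
time: 19.15
eef_pos: [0.5345, 0.1796, 0.0602]
ee_rot: [0.059, 0.998, -0.0, -0.001]
wrist_force: [0.3, 0.3, -1.4]
```

No contact inside the well; about 11 mm remains.

```bash
python3 -m creep '[[0,0,-5,0,0,0],[0,0,-3,0,0,0],[0,0,0,0,0,0]]'|sed -n '2p;4p'; python3 -m creep '[[0,0,-1.5,0,0,0],[0,0,0,0,0,0]]'|sed -n '2p;4p';python3 -m creep '[[0,0,-1,0,0,0],[0,0,0,0,0,0]]'|sed -n '2p;4p'
```

```text
eef_pos: [0.5349, 0.1797, 0.0529]
wrist_force: [-0.1, 0.5, -1.8]
eef_pos: [0.535, 0.1797, 0.0518]
wrist_force: [0.6, 0.1, -2.7]
eef_pos: [0.535, 0.1797, 0.0508]
wrist_force: [-0.3, 0.3, -1.4]
```

```bash
python3 -m creep '[[0,0,-1,0,0,0],[0,0,0,0,0,0]]'|sed -n '2p;4p';python3 -m creep '[[0,0,-1,0,0,0],[0,0,0,0,0,0]]'|sed -n '2p;4p'
```

```text
eef_pos: [0.535, 0.1797, 0.0498]
wrist_force: [-0.4, 0.7, -2.3]
eef_pos: [0.535, 0.1798, 0.0489]
wrist_force: [-0.5, 0.3, 0.3]
```

```bash
python3 -m creep '[[0,0,-0.5,0,0,0],[0,0,0,0,0,0]]'|sed -n '2p;4p'; python3 -m creep '[[0,0,0,0,0,0],[0,0,0,0,0,0],[0,0,0,0,0,0],[0,0,0,0,0,0]]' 0.5|sed -n '2p;4,6p'; python3 -m creep '[[0,0,10,0,0,0],[0,0,20,0,0,0],[0,0,25,0,0,0],[0,0,30,0,0,0],[0,0,30,0,0,0]]'|sed -n '2p;4p'
python3 - <<'E'
from h import *
im,m=snap('wrist'); save(im,'w7'); print(sense()['eef_pos'],find('wrist',m,'slab_vase'))
E
```

```text
eef_pos: [0.535, 0.1798, 0.0489]
wrist_force: [-2.2, -0.1, 6.8]
eef_pos: [0.535, 0.1797, 0.0482]
wrist_force: [0.2, -0.1, -0.2]
grip_width: 0.0428
grasp_force: 0.0
eef_pos: [0.5348, 0.1797, 0.1651]
wrist_force: [0.5, 0.5, 0.0]
[0.53640571 0.18011826 0.16969587] [(0.96, [0.533, 0.18, 0.058], [275.0, 207.0])]
```

View pics/w7.png

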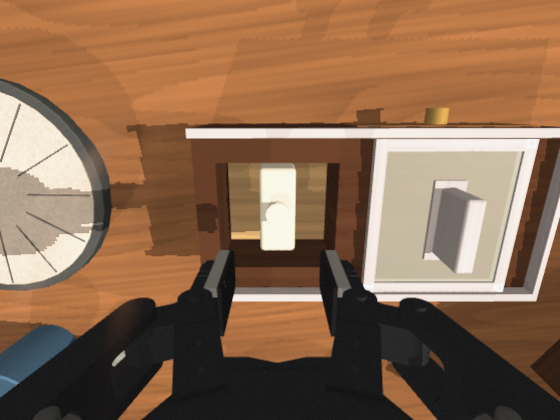

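The vase stands upright in the bay, with its top at about (278,207). Next I'll grip the handle and close the door.

```bash
python3 -m creep '[[2,25,8,0,0,0],[4,40,0,0,0,0],[4,40,0,0,0,0],[2,14,0,0,0,0],[0,0,0,0,0,0]]' 1|sed -n '1,4p'; python3 -m creep '[[0,0,-25,0,0,0],[0,0,-20,0,0,0],[0,0,-12,0,0,0],[0,0,-5,0,0,0],[0,0,0,0,0,0]]'|sed -n '1,4p';  python3 -m creep '[[0,0,0,0,0,0],[0,0,0,0,0,0],[0,0,0,0,0,0],[0,0,0,0,0,0],[0,0,0,0,0,0]]' 0.05 30;python3 -m creep '[[0,0,0,0,0,0],[0,0,0,0,0,0]]'
```

```text
time: 21.95
eef_pos: [0.5466, 0.3001, 0.1708]
ee_rot: [0.057, 0.998, -0.0, -0.0]
wrist_force: [-0.2, -0.3, -0.5]
time: 22.45
eef_pos: [0.547, 0.2981, 0.1091]
ee_rot: [0.059, 0.998, -0.0, -0.0]
wrist_force: [-0.3, 0.3, 0.4]
time: 22.95
eef_pos: [0.547, 0.2988, 0.1095]
ee_rot: [0.058, 0.998, 0.0, 0.0]
wrist_force: [0.0, 5.0, 3.6]
grip_width: 0.0125
grasp_force: 3.6
time: 23.15
eef_pos: [0.547, 0.2988, 0.1096]
ee_rot: [0.058, 0.998, 0.0, 0.0]
wrist_force: [-0.8, 0.3, 4.6]
grip_width: 0.0114
grasp_force: 31.9
```

```bash
python3 -m creep '[[-2,-15,0,0,0,0],[-2,-20,0,0,0,0],[-3,-20,0,0,0,0],[-2,-20,0,0,0,0],[-2,-20,0,0,0,0]]'|sed -n '2p;4p'; python3 -m creep '[[-1,-12,0,0,0,0],[-1,-6,0,0,0,0],[0,0,0,0,0,0]]'|sed -n '2p;4p'; python3 -m creep '[[-1,-5,0,0,0,0],[0,0,0,0,0,0]]'|sed -n '2p;4p'; python3 -m creep '[[0,-3,0,0,0,0],[0,0,0,0,0,0]]'|sed -n '2p;4p'
```

```text
eef_pos: [0.5357, 0.2023, 0.1096]
wrist_force: [-0.3, 1.3, 4.6]
eef_pos: [0.5336, 0.184, 0.1096]
wrist_force: [-1.4, -1.6, 6.6]
eef_pos: [0.5331, 0.18, 0.1096]
wrist_force: [0.3, 0.0, 6.9]
eef_pos: [0.5331, 0.1797, 0.1096]
wrist_force: [-0.6, 23.9, 3.1]
```

Hit the closed stop after about 119 mm of travel. I'll release and lift away.

```bash
python3 -m creep '[[0,2,0,0,0,0],[0,0,0,0,0,0],[0,0,0,0,0,0],[0,0,0,0,0,0]]' 1|sed -n '2p;4p'; python3 -m creep '[[0,0,10,0,0,0],[0,0,30,0,0,0],[0,0,40,0,0,0],[0,0,40,0,0,0],[0,0,0,0,0,0]]'|sed -n '2p;4p'
python3 - <<'E'
from h import *
im,m=snap('wrist'); save(im,'w8'); print(find('wrist',m,'slab_vase'),find('wrist',m,'door'))
im,m=snap('side'); print(find('side',m,'round_vase_a'))
E
```

```text
eef_pos: [0.5329, 0.1793, 0.1091]
wrist_force: [0.7, 0.1, 0.0]
eef_pos: [0.5346, 0.18, 0.235]
wrist_force: [0.3, 0.2, -0.4]
[] []
[(0.97, [0.503, -0.323, 0.052], [330.0, 274.0]), (0.57, [0.502, -0.266, 0.049], [310.0, 259.0])]
```

View pics/w8.png

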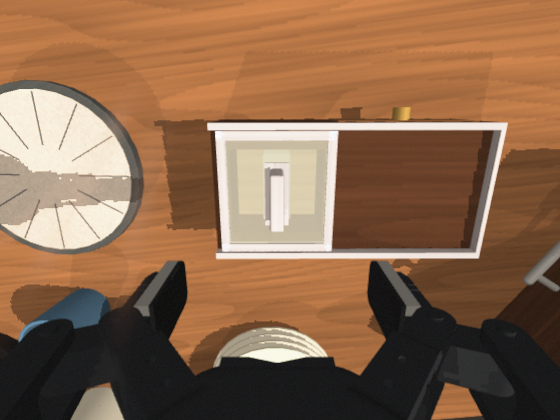

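The door is shut over the bay (frame u 216–338), the vase is inside and the round vases haven't moved.

```bash
python3 -c "
from station import *
print(finish_job())"
```

```text
the job is handed in; nothing more can be done
None
```

The slab vase stands upright on the floor of the curing box's bay with the door slid fully shut over it, both round vases are in their places, and the job is handed in; the hand-in reported no verdict.

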